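# Restock the wine waiter's tray

## Robot

A 6-joint arm with a two-finger parallel gripper is mounted at the origin on a cart in front of the work surface, level with it; the furniture and walls round the work are solid. World frame = base frame: x ahead of the robot, y to its left, z up, the work surface at z = 0. Lengths are in mm, angles in rad, forces in N, time in s.
With the tool pointing down it reaches from about 300 to 750 mm from the base axis. Payload 8.5 kg.
Tool frame: the origin (TCP) lies midway between the tips of the shut fingers; the grasp point (between the pads) lies bot.grip_point_offset behind it (bot.grip_point_offset is the distance from the TCP to the grasp point, in mm); z points along the fingers, y is the line along which they close (so a half turn about z gives the same grasp; the last joint's range is limited). The gripper opens to 88 mm and grips with 3 to 60 N. Pads are 18 mm wide; open, the fingers measure 123 mm over their backs; the gripper's body (75 mm by 187 mm) begins 45 mm behind the grasp point.
Start: joints at [-1.498, 0.381, 1.297, -0, 1.464, -0.215], TCP at [156.108, -527.362, 238.748] pointing down, gripper open.
Joint ranges: [-3.11, 3.11], [-0.89, 2.33], [0.22, 2.48], [-1.42, 4.56], [0.17, 2.85], [-2.88, 2.88]. Speed limits (rad/s): [2.39, 2.39, 3.14, 3.14, 3.14, 3.14].

## Interface

Orientations are given as a unit quaternion [x, y, z, w].
In Python, from bench import bot, camera gives the robot as it stands. The module is installed in compiled form; this text tells all that it offers.
- The arm moves only by the tool drive_tool, never from a script. Its argument "rows" is a list of rows, each an object with "dp": the shift along the tool's x, y, z in parts of the range, where 1.0 means 80 cm, a list of three; "turn": the turn, a rotation vector about the tool's x, y, z in shares of 2 pi rad (1.0 is 2 pi rad), a list of three; "jaw": the opening, from 0 (shut) to 1 (fully open). In form: [{"dp": [tx, ty, tz], "turn": [wx, wy, wz], "jaw": jaw}, ...]. A call has 1 to 8 rows; each row is the pose to reach, as a shift and turn from the pose commanded when the call began, along the tool's axes at that moment; what a row does not reach only later rows make up. A row lasts 1/8 s, in which the tool goes at most 62.5 mm and 10.7 degrees, less where a joint would pass 70% of its speed; a pose out of reach is approached as far as the arm can. Shift and turn numbers lie between -1 and 1, and a call with a number outside is refused. A call with a gripper value outside its range is refused whole. The fingers move at their own pace and stop on an object; "force" is the grip in N (left out, the last holds). Time passes only in rows, so rows that repeat a pose let the fingers close. It gives the time, the measured TCP pose, the force, the opening and the grip force at its end, in the units of the state.
- bot.observe(): the state, without advancing time (a new reading comes with each control period).
- camera(name): name is "scene" or "top" or "wrist"; returns a dict with "image" (480x640x3 uint8, red, green, blue), "fx", "fy", "cx", "cy" (pixels), "R" (3x3) and "t" (3): a world point X has camera coordinates R X + t. Camera axes: x right, y down, z forward; pixel columns grow to the right and rows downward; lengths in mm; the calibration is good to about 2 mm. A picture is of the moment at which its call begins. There is no depth.
- bot.close_job(): hands the job in; it is judged then, once.
The state is a dict: "clock": time; "joints": joint angles; "joint_vel": joint speeds; "effort": joint torques, N m; "tcp_pos": TCP position; "tool_rot": TCP orientation; "wrist_force": force on the tool from outside, world axes, zero at the start; "moment": the same for the moment, N m; "grip_width": opening from 0.0 (shut) to 1.0 (fully open); "grip_force": force on a finger pad.
Only numpy, scipy, OpenCV 4.12 (cv2) and the standard library are available. Lean on these libraries where they do the work, as an engineer would, in place of code of your own. Each camera call takes 0.05 s, during which the arm holds its last target. There are 200 camera calls.

## Task

Restock the wine waiter's tray: stand the silver stopper in the round wooden cup with its cork upwards, put the brass drip ring flat over the little brass post, and lay the black foil cutter flat and lengthwise in the rectangular nest. The wooden stopper, the black rubber ring and the red matchbox do not belong on the tray: leave them where they are.

Things in the scene. Friction and masses are not known exactly. Their poses are not given: they have to be found in the camera images.
- service_tray: Fixed dark wooden tray on the table, 119 x 289 mm outside, low rim 14 mm high, floor 6 mm thick, with brass loops at both short ends. Origin: centre of its underside; x along its short side, y along its long side. The cup, the post and the nest are fixed on its floor in a row along y, 88 mm apart, in any order.
- stopper_cup: Round light wooden cup fixed on the tray, 64 mm across and 22 mm high, mouth 52 mm wide, its inner floor 5 mm above its origin. Origin: centre of its underside (6 mm above the table), z up.
- ring_post: Brass post, 8 mm thick with a tapered tip 4 mm thick, on a round light wooden foot 48 mm across and 6 mm thick, fixed on the tray; the tip is 29 mm above the origin. Origin: centre of the foot's underside (6 mm above the table), z up.
- cutter_nest: Shallow rectangular light wooden nest with a green floor, fixed on the tray. Outside 76 mm along its x and 62 mm along its y, inside 64 x 50 mm; the inner floor is 6 mm and the rim 9.5 mm above its origin. Origin: centre of its underside (6 mm above the table); x is its long axis.
- silver_stopper: Loose bottle stopper with a silver-grey ball and collar under its cork, 56 mm high, standing on its ball with the cork up. Ball 29 mm wide and 25 mm high, collar 31 mm wide from 24 to 34 mm, cork 21 mm wide from 34 to 56 mm above the origin. Origin: centre of its underside; z up along the cork.
- brass_ring: Loose golden (brass) drip ring, 44 mm across and 12 mm high, hole 20 mm wide, lying flat. Origin: centre of its underside, z up.
- foil_cutter: Loose black foil cutter, a flat rounded block 33 mm along its x, 46 mm along its y (its length) and 14 mm high; across its x the solid part to grip is 28 mm wide and centred 2 mm to +x of the origin. Origin: centre of its underside, z up.
- wooden_stopper: Loose bottle stopper like the silver one in shape and size (31 x 31 x 56 mm) but with a brown wooden ball and collar; it stays where it is. Origin: centre of its underside.
- black_ring: Loose black rubber ring, 44 mm across and 12 mm high, hole 27 mm, lying flat; it stays where it is. Origin: centre of its underside.
- matchbox: Loose red matchbox 36 x 54 x 16 mm, lying flat; it stays where it is. Origin: centre of its underside, long side along its y.
Mind the look-alikes: they are no part of the job. Several things have the shape of the foil_cutter; the one meant has the colours described above. Of the things that look like the brass_ring, the smaller one is meant.

How it is judged:
By the outcome, as a careful person would: the job done as asked, in the order asked, and still so for the second after the job is handed in, with the robot touching nothing.
It also fails if it takes over 93 s, if anything falls off the work surface, if the arm or the gripper's body presses on something with over 40 N, if the wrist force passes 120 N, or if a joint passes its speed limit or range.

## Working session

There is one attempt and no reset: what is moved stays moved. The work goes in short steps, Python scripts to look and compute and a tool call to move; the robot and the scene stay as the last step left them, time stands still between calls to the robot, and variables do not carry over. Pictures are saved under pics/ and viewed, at most 14 in all, crops included, and the job is handed in when it is done.

Besides the shell and the picture viewer there is one more tool, called after "Request:" as name(argument=value, ...), one argument or row to a line, values as JSON. drive_tool: Moves the arm, as the interface text tells. Its arguments: {"type":"object","properties":{"rows":{"type":"array","items":{"type":"object","properties":{"dp":{"type":"array","items":{"type":"number"}},"turn":{"type":"array","items":{"type":"number"}},"jaw":{"type":"number"}}}},"force":{"type":"number"}},"required":["rows"]}

```bash
mkdir -p pics
python3 - <<'E'
from bench import bot,camera
import cv2,pickle
s=bot.observe(); print(s, bot.grip_point_offset)
for n in("scene","top"):
    c=camera(n); pickle.dump(c,open(n+".pkl","wb")); cv2.imwrite(f"pics/{n}0.png",c["image"][:,:,::-1]); print(n,c["fx"],c["R"],c["t"])
E
```

```text
{'clock': 0.0, 'joints': array([-1.49830671e+00,  3.81207960e-01,  1.29827075e+00, -3.06254650e-05,
        1.46355322e+00, -2.15327967e-01]), 'joint_vel': array([-1.14408183e-03,  1.99066651e-04,  3.52882706e-06, -1.93242724e-03,
       -2.24295435e-04,  2.39121337e-03]), 'effort': array([ 1.41273234e-03, -4.37924409e+01, -2.24553680e+01,  7.14458688e-02,
        3.53104086e-02, -9.85269662e-05]), 'tcp_pos': array([ 156.07824626, -527.10194409,  238.12796486]), 'tool_rot': array([ 9.89662495e-01,  1.43414184e-01,  3.61675285e-05, -7.18890155e-04]), 'wrist_force': array([-0.50658667, -0.0932292 ,  0.35286358]), 'moment': array([-0.01353601,  0.02167671,  0.00532882]), 'grip_force': 0.0, 'grip_width': 1.0008950218228725} 18.700000000000003
scene 531.2081663681266 [[ 0.78901415 -0.614108   -0.01811156]
 [-0.48020075 -0.59804366 -0.64167828]
 [ 0.38322826  0.51499043 -0.76676004]] [-436.5795952   302.26116252  900.56645596]
top 613.717067887371 [[ 0.00616501 -0.9999144  -0.01154064]
 [-0.99844608 -0.00551595 -0.05545262]
 [ 0.05538421  0.01186457 -0.99839462]] [  35.8510243   573.95563294 1453.71205848]
```

View pics/top0.png

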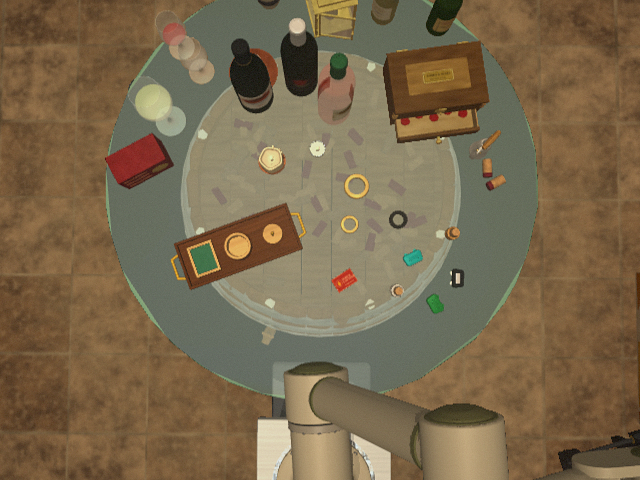

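View pics/scene0.png

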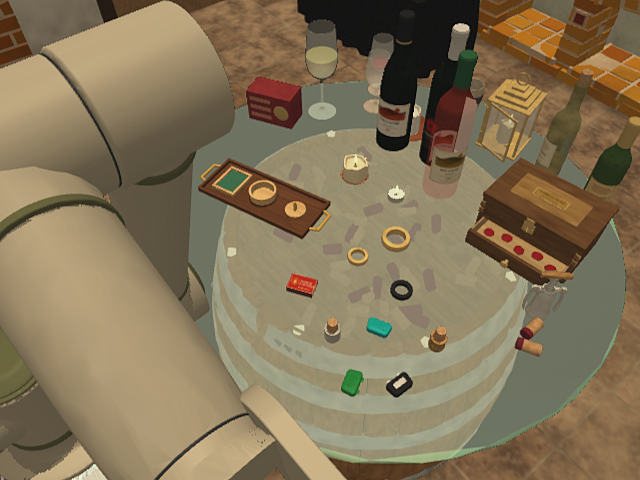

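The top view shows the tray at left, with the nest at (204,259), the cup at (237,246) and the post at (273,234). The small brass ring is at (349,224), the black cutter at (457,278), the silver stopper at about (397,291) and the wooden stopper at (452,233). I'll enlarge these.

Run:
```python
import pickle,cv2,numpy as np
im=pickle.load(open("top.pkl","rb"))["image"][:,:,::-1]
a=cv2.resize(im[195:295,170:310],None,fx=5.5,fy=5.5,interpolation=cv2.INTER_CUBIC); cv2.imwrite("pics/tray.png",a)
b=cv2.resize(im[210:320,330:470],None,fx=5.4,fy=5.4,interpolation=cv2.INTER_CUBIC); cv2.imwrite("pics/objs.png",b)
```

```text
(no output)
```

View pics/tray.png

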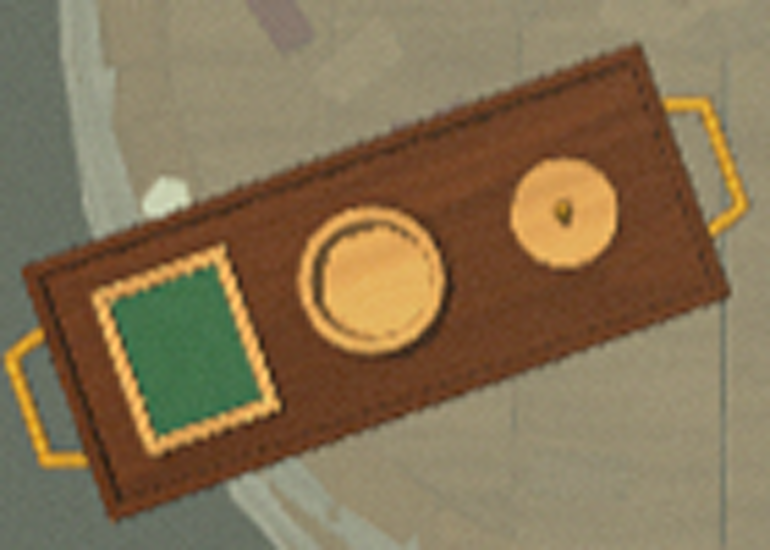

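View pics/objs.png

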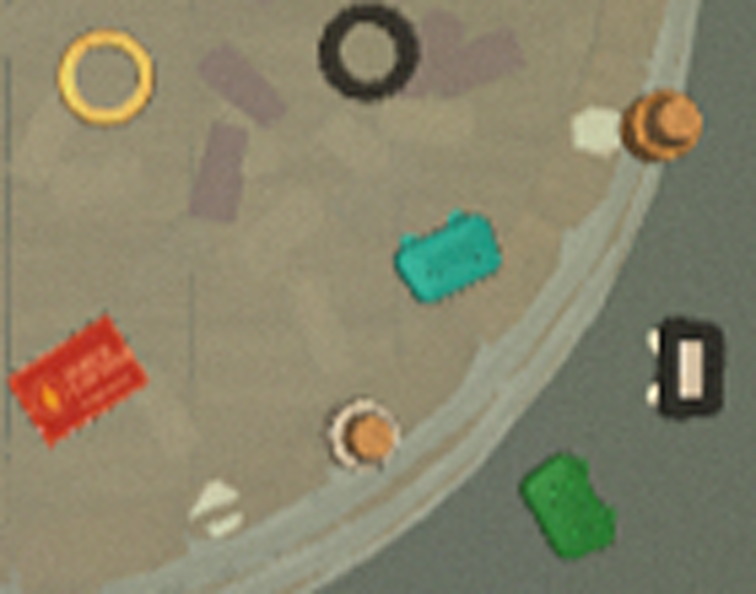

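The crops show the tray fittings clearly. The silver stopper's cork top is at crop (373,437), the brass ring at (106,78), and the black cutter's body at about (691,368) with its prongs to the left. Next I compute world positions.

```bash
cat > h.py <<'E'
import numpy as np,pickle
def w(c,u,v,z):
    R,t=np.array(c["R"]),np.array(c["t"]); C=-R.T@t
    d=R.T@np.array([(u-c["cx"])/c["fx"],(v-c["cy"])/c["fy"],1]); return (C+d*(z-C[2])/d[2])[:2]
E
python3 - <<'E'
from h import *
np.set_printoptions(precision=1,suppress=True)
c=pickle.load(open("top.pkl","rb"))
T=lambda p,z:w(c,170+(p[0]+.5)/5.5-.5,195+(p[1]+.5)/5.5-.5,z)
O=lambda p,z:w(c,330+(p[0]+.5)/5.4-.5,210+(p[1]+.5)/5.4-.5,z)
def quad(n,P):
    P=np.array(P);m=P.mean(0);a=P[1]-P[0];b=P[3]-P[0];print(n,m,'sides',np.linalg.norm(a),np.linalg.norm(b),'angs',np.arctan2(a[1],a[0]),np.arctan2(b[1],b[0]))
quad('tray',[T(p,14) for p in((25,268),(640,45),(728,295),(113,520))])
quad('nest',[T(p,15.5) for p in((92,293),(225,245),(281,408),(153,456))])
print('cup',T((372,281),28),'post',T((563,213),12),T((563,210),35))
print('ring',O((106,78),10),'stop',O((373,437),56),O((363,433),34),'wood',O((680,119),56))
quad('cutter',[O(p,14) for p in((664,318),(724,321),(720,415),(660,418))])
quad('match',[O(p,16) for p in((7,380),(106,314),(148,378),(50,446))])
E
```

```text
tray [563.5 208. ] sides 285.94584976673997 116.81317533418407 angs -1.216280782214134 -2.788365056941283
nest [533.  289.9] sides 61.63533631895926 76.11432487523966 angs -1.2179048315309213 -2.767289425197888
cup [563.1 208.2] post [594.2 127. ] [593.9 125.4]
ring [617.7 -58.8] stop [ 459.9 -171.1] [ 461.1 -169.7] wood [ 597.3 -303.3]
cutter [ 490.3 -317.4] sides 26.453342262448412 44.140184106548794 angs -1.6148508762857707 3.094884696055211
match [483.5 -46.3] sides 52.61975280987679 34.67822032304832 angs -0.9779121520772108 -2.5586866259581305
```

```bash
cat > go.py <<'E'
import sys
from bench import bot
import numpy as np
from scipy.spatial.transform import Rotation as Ro
s=bot.observe(); R=Ro.from_quat(s["tool_rot"])
x,y,z,psi=map(float,sys.argv[1:5])
T=Ro.from_quat([np.cos(psi/2),np.sin(psi/2),0,0])
np.set_printoptions(precision=3,suppress=True)
print("dp",R.inv().apply(np.array([x,y,z])-s["tcp_pos"])/10,"turn",(R.inv()*T).as_rotvec(),s["tcp_pos"],s["grip_width"],s["clock"])
E
python3 go.py 460.5 -170.5 140 0.288
```

```text
dp [ 39.31  -25.544   9.862] turn [-0.001 -0.    -0.   ] [ 156.09  -527.138  238.209] 1.0007018915535812 0.1
```

Careful with the scale: shifts go in shares of 80 cm and turns go in shares of 2 pi rad. That gives: 39.3 cm / 80 = 0.4913, -25.5 cm / 80 = -0.3188.

Request:
drive_tool(
  rows=[
    {"dp":[0.4913,-0.3188,0.1225],"turn":[0,0,0],"jaw":0.7},
    {"dp":[0.4913,-0.3188,0.1225],"turn":[0,0,0],"jaw":0.7},
    {"dp":[0.4913,-0.3188,0.1225],"turn":[0,0,0],"jaw":0.7},
    {"dp":[0.4913,-0.3188,0.1225],"turn":[0,0,0],"jaw":0.7},
    {"dp":[0.4913,-0.3188,0.1225],"turn":[0,0,0],"jaw":0.7},
    {"dp":[0.4913,-0.3188,0.1225],"turn":[0,0,0],"jaw":0.7},
    {"dp":[0.4913,-0.3188,0.1225],"turn":[0,0,0],"jaw":0.7},
    {"dp":[0.4913,-0.3188,0.1225],"turn":[0,0,0],"jaw":0.7},
  ],
)

```text
clock: 1.1
tcp_pos: [461.6, -169.0, 140.0]
tool_rot: [0.99, 0.144, -0.0, -0.0]
wrist_force: [0.4, 0.0, 0.8]
grip_width: 0.699
grip_force: 0.0
```

Request:
drive_tool(
  rows=[
    {"dp":[0,0,0],"turn":[0,0,0],"jaw":0.7},
    {"dp":[0,0,0],"turn":[0,0,0],"jaw":0.7},
    {"dp":[0,0,0],"turn":[0,0,0],"jaw":0.7},
  ],
)

```text
clock: 1.48
tcp_pos: [460.1, -172.2, 141.0]
tool_rot: [0.99, 0.143, 0.0, 0.0]
wrist_force: [0.8, 0.6, 0.1]
grip_width: 0.7
grip_force: 0.0
```

```bash
python3 go.py 460.5 -170.5 140 0.288
python3 - <<'E'
from bench import camera
import cv2,pickle
c=camera("wrist"); pickle.dump(c,open("w1.pkl","wb")); cv2.imwrite("pics/w1.png",c["image"][:,:,::-1])
E
```

```text
dp [ 0.087 -0.153  0.097] turn [ 0.    -0.    -0.002] [ 460.101 -172.212  140.97 ] 0.7001029483015764 1.475
```

View pics/w1.png

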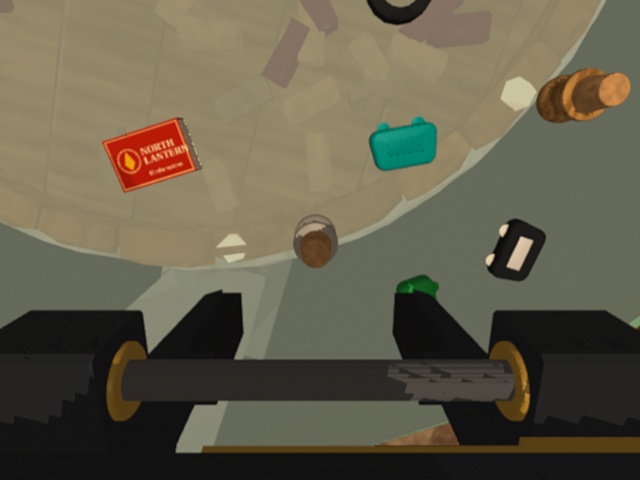

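The wrist view shows the stopper's cork top at (316,250), midway between the fingers, and the cutter body at about (518,250).

```bash
python3 - <<'E'
from h import *
np.set_printoptions(precision=1,suppress=True)
c=pickle.load(open("w1.pkl","rb"))
print(w(c,316,250,56),w(c,315,225,10),'cut',w(c,517,251,14),'wood',w(c,615,88,56))
E
python3 go.py 460.5 -170.5 36.5 0.288
```

```text
[ 461.3 -170.4] [ 466.2 -168. ] cut [ 489.9 -314.7] wood [ 597.2 -302.5]
dp [ 0.082 -0.155 10.447] turn [ 0.    -0.    -0.002] [ 460.128 -172.196  140.967] 0.6998043025169359 1.525
```

To row units: 10.4 cm / 80 = 0.13, 8.5 cm / 80 = 0.1063.

Request:
drive_tool(
  rows=[
    {"dp":[0.0013,-0.0019,0.075],"turn":[0,0,0],"jaw":0.6},
    {"dp":[0.0013,-0.0019,0.1063],"turn":[0,0,0],"jaw":0.6},
    {"dp":[0.0013,-0.0019,0.13],"turn":[0,0,0],"jaw":0.6},
    {"dp":[0.0013,-0.0019,0.13],"turn":[0,0,0],"jaw":0.6},
    {"dp":[0.0013,-0.0019,0.13],"turn":[0,0,0],"jaw":0.6},
  ],
)

```text
clock: 2.15
tcp_pos: [461.3, -170.2, 37.6]
tool_rot: [0.99, 0.143, 0.0, 0.0]
wrist_force: [0.3, 0.5, 0.3]
grip_width: 0.6
grip_force: 0.0
```

Request:
drive_tool(
  rows=[
    {"dp":[0,0,0],"turn":[0,0,0],"jaw":0.1},
    {"dp":[0,0,0],"turn":[0,0,0],"jaw":0.1},
    {"dp":[0,0,0],"turn":[0,0,0],"jaw":0.1},
    {"dp":[0,0,0],"turn":[0,0,0],"jaw":0.1},
    {"dp":[0,0,0],"turn":[0,0,0],"jaw":0.1},
    {"dp":[0,0,0],"turn":[0,0,0],"jaw":0.1},
  ],
  force=20,
)

```text
clock: 2.9
tcp_pos: [461.2, -169.6, 36.9]
tool_rot: [0.99, 0.143, 0.0, 0.0]
wrist_force: [0.3, 0.9, 1.9]
grip_width: 0.206
grip_force: 20.0
```

To row units: -8 cm / 80 = -0.1, -6.5 cm / 80 = -0.0813.

Request:
drive_tool(
  rows=[
    {"dp":[0,0,-0.0375],"turn":[0,0,0],"jaw":0.1},
    {"dp":[0,0,-0.0813],"turn":[0,0,0],"jaw":0.1},
    {"dp":[0,0,-0.1],"turn":[0,0,0],"jaw":0.1},
    {"dp":[0,0,-0.1],"turn":[0,0,0],"jaw":0.1},
  ],
)

```text
clock: 3.4
tcp_pos: [461.4, -169.7, 117.4]
tool_rot: [0.99, 0.143, 0.001, 0.001]
wrist_force: [0.1, 0.6, -0.8]
grip_width: 0.214
grip_force: 19.9
```

```bash
python3 go.py 563.3 208.1 115 0.288
python3 - <<'E'
from bench import camera
import cv2,pickle
c=camera("wrist"); cv2.imwrite("pics/w2.png",c["image"][:,:,::-1])
E
```

```text
dp [ 20.5   -33.332   0.215] turn [ 0.001 -0.001 -0.   ] [ 461.367 -169.704  117.375] 0.21395512887603918 3.4
```

View pics/w2.png

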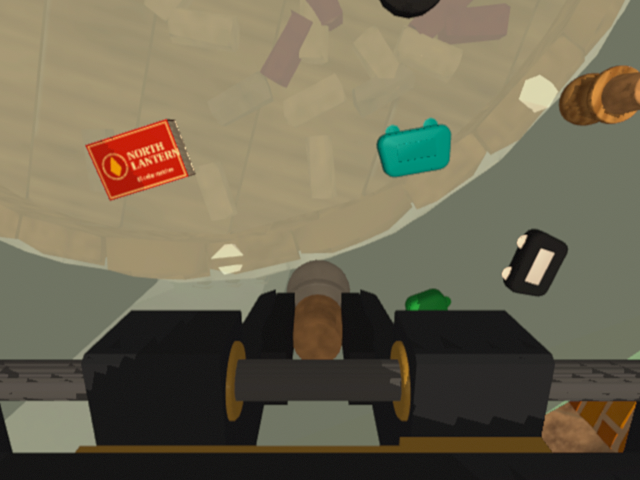

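The stopper is held upright between the pads. I'll carry it to the cup.

To row units: -33.3 cm / 80 = -0.4163, 20.5 cm / 80 = 0.2563.

Request:
drive_tool(
  rows=[
    {"dp":[0.2563,-0.4163,0],"turn":[0,0,0],"jaw":0.1},
    {"dp":[0.2563,-0.4163,0],"turn":[0,0,0],"jaw":0.1},
    {"dp":[0.2563,-0.4163,0],"turn":[0,0,0],"jaw":0.1},
    {"dp":[0.2563,-0.4163,0],"turn":[0,0,0],"jaw":0.1},
    {"dp":[0.2563,-0.4163,0],"turn":[0,0,0],"jaw":0.1},
    {"dp":[0.2563,-0.4163,0],"turn":[0,0,0],"jaw":0.1},
    {"dp":[0.2563,-0.4163,0],"turn":[0,0,0],"jaw":0.1},
    {"dp":[0.2563,-0.4163,0],"turn":[0,0,0],"jaw":0.1},
  ],
)

```text
clock: 4.45
tcp_pos: [562.6, 208.2, 115.4]
tool_rot: [0.99, 0.144, -0.001, 0.0]
wrist_force: [-1.4, 0.2, -0.4]
grip_width: 0.21
grip_force: 19.9
```

Request:
drive_tool(
  rows=[
    {"dp":[0,0,0],"turn":[0,0,0],"jaw":0.1},
    {"dp":[0,0,0],"turn":[0,0,0],"jaw":0.1},
    {"dp":[0,0,0],"turn":[0,0,0],"jaw":0.1},
  ],
)

```text
clock: 4.82
tcp_pos: [563.2, 207.0, 116.9]
tool_rot: [0.99, 0.143, 0.0, 0.0]
wrist_force: [0.5, -1.1, -0.4]
grip_width: 0.21
grip_force: 19.9
```

```bash
python3 go.py 563.3 208.1 49 0.288
python3 - <<'E'
from bench import camera
import cv2,pickle
c=camera("wrist"); pickle.dump(c,open("w3.pkl","wb")); cv2.imwrite("pics/w3.png",c["image"][:,:,::-1])
E
```

```text
dp [ 0.039 -0.101  6.79 ] turn [ 0.    -0.    -0.002] [563.205 207.022 116.903] 0.21000379529172167 4.825
```

View pics/w3.png

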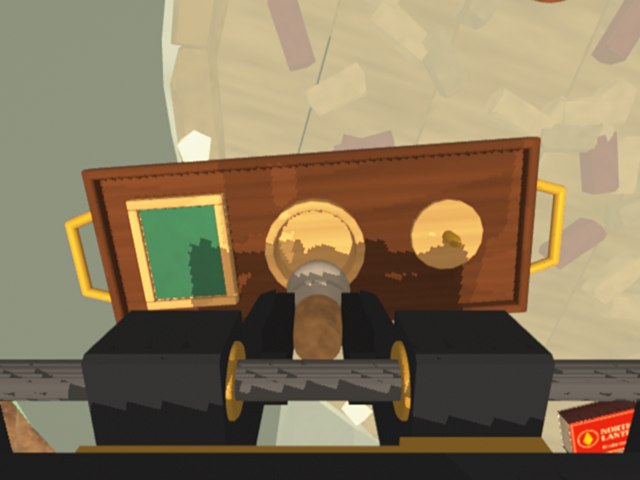

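The wrist view shows the cup rim at x 265–363 with its top at y 200, the post foot centred at (447,235), and the nest corners at (126,201), (222,195), (238,303) and (148,310).

Run:
```python
from h import *
np.set_printoptions(precision=1,suppress=True)
c=pickle.load(open("w3.pkl","rb"))
print('foot',w(c,447,235,12),'cup',w(c,265,247,28),w(c,363,247,28),'cuptop',w(c,314,200,28))
P=np.array([w(c,*p,15.5) for p in((126,201),(222,195),(238,303),(148,310))]);print('nest',P.mean(0),P)
```

```text
foot [593.1 126.9] cup [556.2 239.7] [573.5 180.9] cuptop [593.2 218.5]
nest [532.1 290.8] [[556.9 333. ]
 [577.9 275. ]
 [508.1 248.3]
 [485.5 306.8]]
```

To row units: 6.8 cm / 80 = 0.085, 6.4 cm / 80 = 0.08.

Request:
drive_tool(
  rows=[
    {"dp":[0,-0.0015,0.0375],"turn":[0,0,0],"jaw":0.1},
    {"dp":[0,-0.0015,0.0625],"turn":[0,0,0],"jaw":0.1},
    {"dp":[0,-0.0015,0.08],"turn":[0,0,0],"jaw":0.1},
    {"dp":[0,-0.0015,0.085],"turn":[0,0,0],"jaw":0.1},
    {"dp":[0,-0.0015,0.085],"turn":[0,0,0],"jaw":0.1},
    {"dp":[0,-0.0015,0.085],"turn":[0,0,0],"jaw":0.1},
  ],
)

```text
clock: 5.62
tcp_pos: [563.2, 209.1, 49.5]
tool_rot: [0.99, 0.143, 0.001, -0.0]
wrist_force: [0.4, -0.3, -1.4]
grip_width: 0.212
grip_force: 19.9
```

Down a little more until contact, then release.

Request:
drive_tool(
  rows=[
    {"dp":[0,0,0.0013],"turn":[0,0,0],"jaw":0.1},
    {"dp":[0,0,0.0019],"turn":[0,0,0],"jaw":0.1},
    {"dp":[0,0,0.0019],"turn":[0,0,0],"jaw":0.1},
  ],
)

```text
clock: 6.0
tcp_pos: [563.1, 209.1, 47.8]
tool_rot: [0.99, 0.143, 0.001, -0.0]
wrist_force: [-0.5, -0.4, 3.6]
grip_width: 0.205
grip_force: 20.1
```

To row units: -9 cm / 80 = -0.1125, -6 cm / 80 = -0.075.

Request:
drive_tool(
  rows=[
    {"dp":[0,0,0],"turn":[0,0,0],"jaw":0.28},
    {"dp":[0,0,0],"turn":[0,0,0],"jaw":0.35},
    {"dp":[0,0,0],"turn":[0,0,0],"jaw":0.42},
    {"dp":[0,0,0],"turn":[0,0,0],"jaw":0.42},
    {"dp":[0,0,-0.0313],"turn":[0,0,0],"jaw":0.42},
    {"dp":[0,0,-0.075],"turn":[0,0,0],"jaw":0.5},
    {"dp":[0,0,-0.1125],"turn":[0,0,0],"jaw":0.7},
    {"dp":[0,0,-0.1125],"turn":[0,0,0],"jaw":0.7},
  ],
)

```text
clock: 7.0
tcp_pos: [563.7, 209.2, 139.2]
tool_rot: [0.99, 0.143, 0.002, -0.0]
wrist_force: [0.3, 0.5, -0.3]
grip_width: 0.692
grip_force: 0.0
```

```bash
python3 go.py 617.5 -58.8 110 1.926
python3 - <<'E'
from bench import camera
import cv2,pickle
c=camera("wrist"); cv2.imwrite("pics/w4.png",c["image"][:,:,::-1])
E
```

```text
dp [-2.459 27.227  2.921] turn [ 0.004 -0.003 -1.638] [563.658 209.224 139.168] 0.6916943172047632 7.0
```

View pics/w4.png

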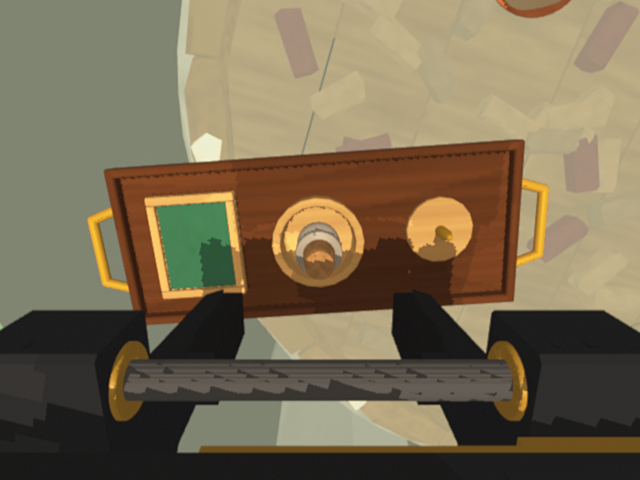

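The stopper stands upright in the cup at about (318,250). Next is the ring.

To row units: 27.2 cm / 80 = 0.34, -2.5 cm / 80 = -0.0313, -1.64 rad / 6.2832 = -0.261.

Request:
drive_tool(
  rows=[
    {"dp":[-0.0313,0.34,0],"turn":[0,0,-0.261],"jaw":0.7},
    {"dp":[-0.0313,0.34,0],"turn":[0,0,-0.261],"jaw":0.7},
    {"dp":[-0.0313,0.34,0],"turn":[0,0,-0.261],"jaw":0.7},
    {"dp":[-0.0313,0.34,0],"turn":[0,0,-0.261],"jaw":0.7},
    {"dp":[-0.0313,0.34,0],"turn":[0,0,-0.261],"jaw":0.7},
    {"dp":[-0.0313,0.34,0],"turn":[0,0,-0.261],"jaw":0.7},
    {"dp":[-0.0313,0.34,0],"turn":[0,0,-0.261],"jaw":0.7},
    {"dp":[-0.0313,0.34,0],"turn":[0,0,-0.261],"jaw":0.7},
  ],
)

```text
clock: 8.05
tcp_pos: [615.4, -58.9, 135.2]
tool_rot: [0.64, 0.769, -0.001, -0.001]
wrist_force: [0.3, -0.0, -1.2]
grip_width: 0.704
grip_force: 0.0
```

```bash
python3 go.py 617.5 -58.8 110 1.926
```

```text
dp [-0.037  0.216  2.524] turn [-0.003 -0.002 -0.173] [615.383 -58.851 135.245] 0.7042085201427959 8.05
```

To row units: 2.5 cm / 80 = 0.0313, 0.2 cm / 80 = 0.0025, -0.17 rad / 6.2832 = -0.0271.

Request:
drive_tool(
  rows=[
    {"dp":[0,0.0025,0.0313],"turn":[0,0,-0.0271],"jaw":0.7},
    {"dp":[0,0.0025,0.0313],"turn":[0,0,-0.0271],"jaw":0.7},
    {"dp":[0,0.0025,0.0313],"turn":[0,0,-0.0271],"jaw":0.7},
    {"dp":[0,0.0025,0.0313],"turn":[0,0,-0.0271],"jaw":0.7},
  ],
)

```text
clock: 8.55
tcp_pos: [618.2, -58.5, 112.8]
tool_rot: [0.575, 0.818, 0.0, 0.0]
wrist_force: [0.5, 0.5, 0.3]
grip_width: 0.698
grip_force: 0.0
```

```bash
python3 go.py 617.5 -58.8 4 1.926
python3 - <<'E'
from bench import camera
import cv2,pickle
c=camera("wrist");pickle.dump(c,open("w5.pkl","wb")); cv2.imwrite("pics/w5.png",c["image"][:,:,::-1])
E
```

```text
dp [ 0.005 -0.084 10.882] turn [ 0.001  0.001 -0.011] [618.214 -58.533 112.82 ] 0.6981719192522764 8.55
```

View pics/w5.png

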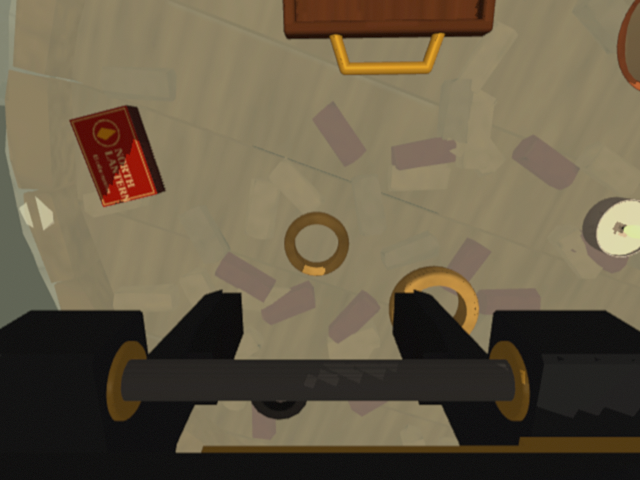

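The small ring is at (317,244), centred between the fingers. The large ring at about (434,310) lies near the right finger, so I check the clearance.

Run:
```python
from h import *
np.set_printoptions(precision=1,suppress=True)
c=pickle.load(open("w5.pkl","rb"));t=pickle.load(open("top.pkl","rb"))
for p in((317,244),(284,244),(349,244),(317,211),(317,277)):print('ring',w(c,*p,8))
print('big top cam',w(t,357,186.5,8),w(t,344,186.5,8),w(t,357,199,8))
```

```text
ring [617.3 -58.1]
ring [596.6 -65.5]
ring [637.4 -50.9]
ring [609.8 -37.1]
ring [625.2 -80.1]
big top cam [709.  -77.4] [708.9 -46. ] [678.6 -77.5]
```

Clearance is ample (about 19 mm). Descending.

To row units: 10.9 cm / 80 = 0.1363, 10.3 cm / 80 = 0.1288.

Request:
drive_tool(
  rows=[
    {"dp":[0,0,0.0625],"turn":[0,0,0],"jaw":0.62},
    {"dp":[0,0,0.1063],"turn":[0,0,0],"jaw":0.62},
    {"dp":[0,0,0.1288],"turn":[0,0,0],"jaw":0.62},
    {"dp":[0,0,0.1363],"turn":[0,0,0],"jaw":0.62},
    {"dp":[0,0,0.1363],"turn":[0,0,0],"jaw":0.62},
    {"dp":[0,0,0.1363],"turn":[0,0,0],"jaw":0.62},
  ],
)

```text
clock: 9.35
tcp_pos: [618.6, -58.7, 4.5]
tool_rot: [0.575, 0.818, 0.0, 0.001]
wrist_force: [-0.1, -0.8, 0.4]
grip_width: 0.62
grip_force: 0.0
```

Request:
drive_tool(
  rows=[
    {"dp":[0,0,0],"turn":[0,0,0],"jaw":0.3},
    {"dp":[0,0,0],"turn":[0,0,0],"jaw":0.3},
    {"dp":[0,0,0],"turn":[0,0,0],"jaw":0.3},
    {"dp":[0,0,0],"turn":[0,0,0],"jaw":0.3},
    {"dp":[0,0,0],"turn":[0,0,0],"jaw":0.3},
  ],
  force=20,
)

```text
clock: 9.98
tcp_pos: [618.3, -58.6, 3.9]
tool_rot: [0.575, 0.818, 0.0, 0.0]
wrist_force: [-1.0, -0.8, 6.0]
grip_width: 0.471
grip_force: 20.0
```

To row units: -7 cm / 80 = -0.0875, -5 cm / 80 = -0.0625.

Request:
drive_tool(
  rows=[
    {"dp":[0,0,-0.025],"turn":[0,0,0],"jaw":0.3},
    {"dp":[0,0,-0.0625],"turn":[0,0,0],"jaw":0.3},
    {"dp":[0,0,-0.0875],"turn":[0,0,0],"jaw":0.3},
    {"dp":[0,0,-0.0875],"turn":[0,0,0],"jaw":0.3},
  ],
)

```text
clock: 10.48
tcp_pos: [618.5, -58.6, 74.3]
tool_rot: [0.575, 0.818, 0.0, 0.001]
wrist_force: [-0.2, -0.2, -0.9]
grip_width: 0.473
grip_force: 20.0
```

```bash
python3 go.py 593.8 126.5 74 1.926
```

```text
dp [18.253  3.959  0.008] turn [ 0.002  0.001 -0.009] [618.536 -58.625  74.263] 0.47265667260019223 10.475
```

To row units: 18.2 cm / 80 = 0.2275, 4 cm / 80 = 0.05.

Request:
drive_tool(
  rows=[
    {"dp":[0.2275,0.05,0],"turn":[0,0,0],"jaw":0.3},
    {"dp":[0.2275,0.05,0],"turn":[0,0,0],"jaw":0.3},
    {"dp":[0.2275,0.05,0],"turn":[0,0,0],"jaw":0.3},
    {"dp":[0.2275,0.05,0],"turn":[0,0,0],"jaw":0.3},
    {"dp":[0.2275,0.05,0],"turn":[0,0,0],"jaw":0.3},
    {"dp":[0.2275,0.05,0],"turn":[0,0,0],"jaw":0.3},
    {"dp":[0.2275,0.05,0],"turn":[0,0,0],"jaw":0.3},
  ],
)

```text
clock: 11.35
tcp_pos: [594.1, 125.0, 73.0]
tool_rot: [0.575, 0.818, -0.0, -0.0]
wrist_force: [-0.9, -0.3, -0.1]
grip_width: 0.472
grip_force: 20.0
```

```bash
python3 go.py 593.8 126.5 16.5 1.926
python3 - <<'E'
from bench import camera
import cv2,pickle
c=camera("wrist");pickle.dump(c,open("w6.pkl","wb")); cv2.imwrite("pics/w6.png",c["image"][:,:,::-1])
E
```

```text
dp [0.148 0.027 5.654] turn [-0.    -0.    -0.011] [594.058 125.02   73.035] 0.47195209263512766 11.35
```

View pics/w6.png

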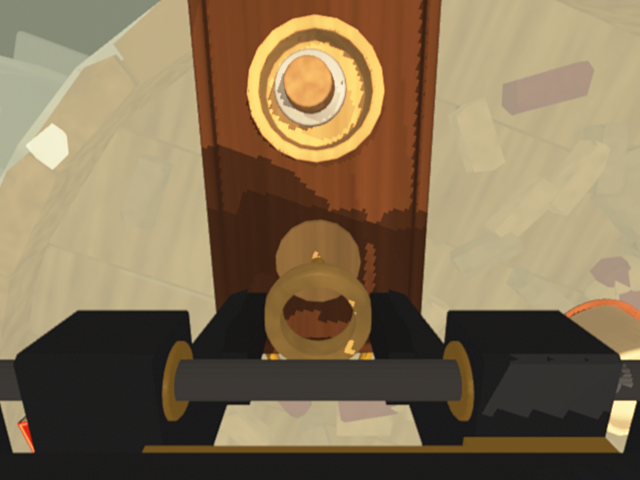

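The ring is centred laterally over the post foot (both at x≈318). I check the fore-aft alignment.

```bash
python3 - <<'E'
from h import *
np.set_printoptions(precision=1,suppress=True)
c=pickle.load(open("w6.pkl","rb"))
d=np.array([np.cos(1.926),np.sin(1.926)])
print('foot',w(c,318,220,12)-24*d,'ring from top edge',w(c,318,261,79)-22*d,w(c,318,264,81)-22*d)
print('tip',w(c,316,252,35))
E
python3 go.py 594 127 16.5 1.926
```

```text
foot [593.4 127.4] ring from top edge [593.4 127.8] [593.6 127.3]
tip [588. 139.]
dp [0.166 0.057 5.661] turn [-0.   -0.   -0.01] [594.032 125.249  73.115] 0.4684534961555282 11.4
```

Request:
drive_tool(
  rows=[
    {"dp":[0.0013,0,0.0188],"turn":[0,0,0],"jaw":0.3},
    {"dp":[0.0013,0,0.0313],"turn":[0,0,0],"jaw":0.3},
    {"dp":[0.0013,0,0.0413],"turn":[0,0,0],"jaw":0.3},
    {"dp":[0.0013,0,0.0475],"turn":[0,0,0],"jaw":0.3},
    {"dp":[0.0013,0,0.0475],"turn":[0,0,0],"jaw":0.3},
  ],
)

```text
clock: 12.02
tcp_pos: [593.4, 127.2, 34.9]
tool_rot: [0.575, 0.818, -0.0, -0.0]
wrist_force: [0.8, 0.5, -0.1]
grip_width: 0.471
grip_force: 20.0
```

To row units: 1.7 cm / 80 = 0.0213, 1.4 cm / 80 = 0.0175.

Request:
drive_tool(
  rows=[
    {"dp":[0,0,0.01],"turn":[0,0,0],"jaw":0.3},
    {"dp":[0,0,0.0175],"turn":[0,0,0],"jaw":0.3},
    {"dp":[0,0,0.0213],"turn":[0,0,0],"jaw":0.3},
    {"dp":[0,0,0.0213],"turn":[0,0,0],"jaw":0.3},
  ],
)

```text
clock: 12.52
tcp_pos: [593.4, 127.2, 18.0]
tool_rot: [0.575, 0.818, -0.0, -0.0]
wrist_force: [-0.0, -0.6, 0.1]
grip_width: 0.472
grip_force: 20.0
```

To row units: -11 cm / 80 = -0.1375, -5 cm / 80 = -0.0625.

Request:
drive_tool(
  rows=[
    {"dp":[0,0,0.0019],"turn":[0,0,0],"jaw":0.3},
    {"dp":[0,0,0.0025],"turn":[0,0,0],"jaw":0.3},
    {"dp":[0,0,0.0025],"turn":[0,0,0],"jaw":0.5},
    {"dp":[0,0,0.0025],"turn":[0,0,0],"jaw":0.56},
    {"dp":[0,0,0.0025],"turn":[0,0,0],"jaw":0.58},
    {"dp":[0,0,-0.0125],"turn":[0,0,0],"jaw":0.58},
    {"dp":[0,0,-0.0625],"turn":[0,0,0],"jaw":0.6},
    {"dp":[0,0,-0.1375],"turn":[0,0,0],"jaw":0.6},
  ],
)

```text
clock: 13.52
tcp_pos: [592.8, 127.1, 129.1]
tool_rot: [0.575, 0.818, -0.001, -0.001]
wrist_force: [1.2, 0.6, -0.1]
grip_width: 0.597
grip_force: 0.0
```

```bash
python3 go.py 490.3 -316.5 120 -0.045
python3 - <<'E'
from bench import camera
import cv2,pickle
c=camera("wrist");cv2.imwrite("pics/w7.png",c["image"][:,:,::-1])
E
```

```text
dp [-38.251 -24.698   0.943] turn [-0.003  0.002  1.962] [592.787 127.139 129.127] 0.5969691839025459 13.525
```

View pics/w7.png

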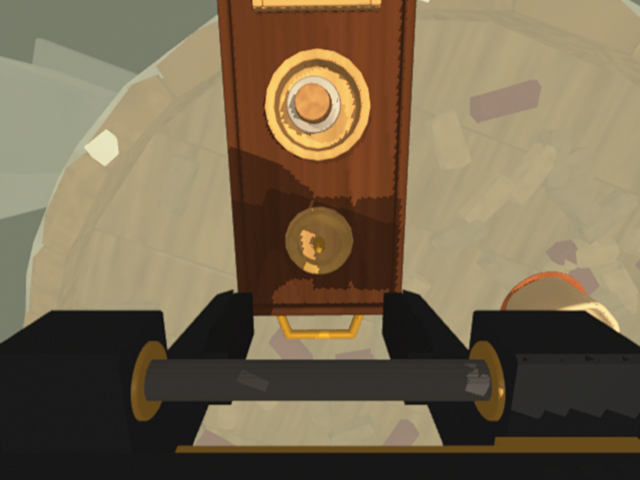

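The ring lies round the post at (318,241). On to the cutter.

To row units: -38.2 cm / 80 = -0.4775, -24.7 cm / 80 = -0.3088, 1.96 rad / 6.2832 = 0.3119.

Request:
drive_tool(
  rows=[
    {"dp":[-0.4775,-0.3088,0],"turn":[0,0,0.3119],"jaw":0.6},
    {"dp":[-0.4775,-0.3088,0],"turn":[0,0,0.3119],"jaw":0.6},
    {"dp":[-0.4775,-0.3088,0],"turn":[0,0,0.3119],"jaw":0.6},
    {"dp":[-0.4775,-0.3088,0],"turn":[0,0,0.3119],"jaw":0.6},
    {"dp":[-0.4775,-0.3088,0],"turn":[0,0,0.3119],"jaw":0.6},
    {"dp":[-0.4775,-0.3088,0],"turn":[0,0,0.3119],"jaw":0.6},
    {"dp":[-0.4775,-0.3088,0],"turn":[0,0,0.3119],"jaw":0.6},
    {"dp":[-0.4775,-0.3088,0],"turn":[0,0,0.3119],"jaw":0.6},
  ],
)

```text
clock: 14.58
tcp_pos: [489.8, -319.5, 128.9]
tool_rot: [0.979, 0.202, 0.0, 0.001]
wrist_force: [0.7, 0.8, -0.0]
grip_width: 0.598
grip_force: 0.0
```

```bash
python3 go.py 490.3 -316.5 120 -0.045
```

```text
dp [ 0.162 -0.256  0.886] turn [ 0.002 -0.001  0.452] [ 489.82  -319.475  128.861] 0.5978741148899417 14.575
```

To row units: 0.9 cm / 80 = 0.0113, -0.25 cm / 80 = -0.0031, 0.45 rad / 6.2832 = 0.0716.

Request:
drive_tool(
  rows=[
    {"dp":[0.0019,-0.0031,0.0113],"turn":[0,0,0.0716],"jaw":0.6},
    {"dp":[0.0019,-0.0031,0.0113],"turn":[0,0,0.0716],"jaw":0.6},
    {"dp":[0.0019,-0.0031,0.0113],"turn":[0,0,0.0716],"jaw":0.6},
    {"dp":[0.0019,-0.0031,0.0113],"turn":[0,0,0.0716],"jaw":0.6},
    {"dp":[0.0019,-0.0031,0.0113],"turn":[0,0,0.0716],"jaw":0.6},
  ],
)

```text
clock: 15.2
tcp_pos: [491.3, -313.1, 119.6]
tool_rot: [1.0, -0.016, 0.0, 0.0]
wrist_force: [-0.7, 1.1, -0.8]
grip_width: 0.598
grip_force: 0.0
```

```bash
python3 go.py 490.3 -316.5 5.5 -0.045
python3 - <<'E'
from bench import camera
import cv2,pickle
c=camera("wrist");pickle.dump(c,open("w8.pkl","wb"));cv2.imwrite("pics/w8.png",c["image"][:,:,::-1])
E
```

```text
dp [-0.093  0.341 11.412] turn [ 0.    -0.     0.014] [ 491.286 -313.076  119.619] 0.5984322941676767 15.2
```

View pics/w8.png

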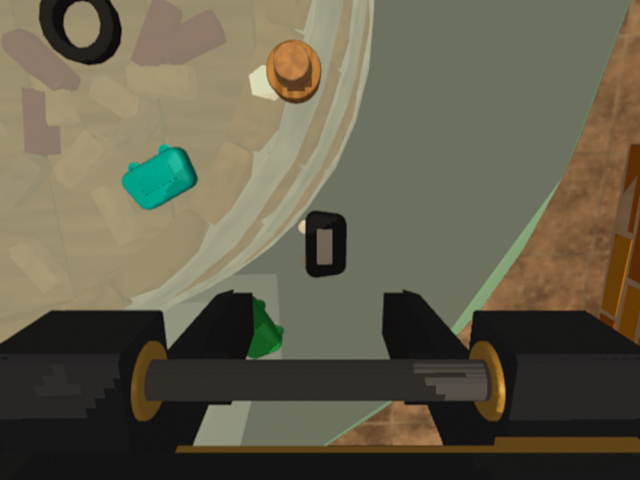

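The black cutter's body is at (305–347, 211–277), square to the fingers. The green one at about (263,330) is near the left finger, so I compute its clearance.

Run:
```python
from h import *
np.set_printoptions(precision=1,suppress=True)
c=pickle.load(open("w8.pkl","rb"));t=pickle.load(open("top.pkl","rb"))
print([w(c,*p,14) for p in((326,244),(305,244),(347,244),(326,211),(326,277))],'green',w(c,263,297,14),w(c,284,330,14))
for p in((560,452),(615,520),(522,490),(575,560)):print(w(t,330+p[0]/5.4,210+p[1]/5.4,14))
```

```text
[array([ 490.8, -318.4]), array([ 491.2, -304.4]), array([ 490.3, -332.5]), array([ 513.2, -319. ]), array([ 467.3, -317.8])] green [ 453.9 -273.6] [ 428.1 -286.8]
[ 451.9 -260. ]
[ 422.2 -284. ]
[ 435.1 -243.2]
[ 404.6 -266.4]
```

To row units: 11.4 cm / 80 = 0.1425, 5.5 cm / 80 = 0.0688, 0.01 rad / 6.2832 = 0.0016.

Request:
drive_tool(
  rows=[
    {"dp":[-0.0006,0.0063,0.0688],"turn":[0,0,0],"jaw":0.5},
    {"dp":[-0.0006,0.0063,0.1125],"turn":[0,0,0],"jaw":0.5},
    {"dp":[-0.0006,0.0063,0.1375],"turn":[0,0,0.0016],"jaw":0.5},
    {"dp":[-0.0006,0.0063,0.1425],"turn":[0,0,0.0016],"jaw":0.5},
    {"dp":[-0.0006,0.0063,0.1425],"turn":[0,0,0.0016],"jaw":0.5},
    {"dp":[-0.0006,0.0063,0.1425],"turn":[0,0,0.0016],"jaw":0.5},
  ],
)

```text
clock: 16.0
tcp_pos: [491.0, -318.4, 6.3]
tool_rot: [1.0, -0.021, 0.001, 0.001]
wrist_force: [-0.5, 0.4, 0.1]
grip_width: 0.497
grip_force: 0.0
```

Request:
drive_tool(
  rows=[
    {"dp":[0,0,0],"turn":[0,0,0],"jaw":0.15},
    {"dp":[0,0,0],"turn":[0,0,0],"jaw":0.15},
    {"dp":[0,0,0],"turn":[0,0,0],"jaw":0.15},
    {"dp":[0,0,0],"turn":[0,0,0],"jaw":0.15},
    {"dp":[0,0,0],"turn":[0,0,0],"jaw":0.15},
  ],
  force=20,
)

```text
clock: 16.62
tcp_pos: [490.7, -318.2, 5.7]
tool_rot: [1.0, -0.021, 0.0, 0.0]
wrist_force: [-1.6, 0.9, 6.4]
grip_width: 0.306
grip_force: 20.0
```

To row units: -12 cm / 80 = -0.15, -6 cm / 80 = -0.075.

Request:
drive_tool(
  rows=[
    {"dp":[0,0,-0.025],"turn":[0,0,0],"jaw":0.15},
    {"dp":[0,0,-0.075],"turn":[0,0,0],"jaw":0.15},
    {"dp":[0,0,-0.15],"turn":[0,0,0],"jaw":0.15},
    {"dp":[0,0,-0.15],"turn":[0,0,0],"jaw":0.15},
    {"dp":[0,0,-0.15],"turn":[0,0,0],"jaw":0.15},
  ],
)

```text
clock: 17.25
tcp_pos: [490.2, -317.6, 124.3]
tool_rot: [1.0, -0.021, -0.001, -0.001]
wrist_force: [-0.3, 0.3, -1.1]
grip_width: 0.31
grip_force: 20.0
```

```bash
python3 go.py 533.2 288.6 125 0.355
```

```text
dp [  1.708 -60.751  -0.002] turn [-0.001  0.001 -0.398] [ 490.169 -317.625  124.341] 0.3099014030690219 17.25
```

To row units: -60.8 cm / 80 = -0.76, 1.7 cm / 80 = 0.0213, -0.4 rad / 6.2832 = -0.0637.

Request:
drive_tool(
  rows=[
    {"dp":[0.0213,-0.76,0],"turn":[0,0,-0.0637],"jaw":0.15},
    {"dp":[0.0213,-0.76,0],"turn":[0,0,-0.0637],"jaw":0.15},
    {"dp":[0.0213,-0.76,0],"turn":[0,0,-0.0637],"jaw":0.15},
    {"dp":[0.0213,-0.76,0],"turn":[0,0,-0.0637],"jaw":0.15},
    {"dp":[0.0213,-0.76,0],"turn":[0,0,-0.0637],"jaw":0.15},
    {"dp":[0.0213,-0.76,0],"turn":[0,0,-0.0637],"jaw":0.15},
    {"dp":[0.0213,-0.76,0],"turn":[0,0,-0.0637],"jaw":0.15},
    {"dp":[0.0213,-0.76,0],"turn":[0,0,-0.0637],"jaw":0.15},
  ],
)

```text
clock: 18.25
tcp_pos: [525.0, 182.6, 123.4]
tool_rot: [0.984, 0.178, -0.002, -0.0]
wrist_force: [0.3, -1.1, -0.1]
grip_width: 0.307
grip_force: 20.0
```

```bash
python3 go.py 533.2 288.6 125 0.355
```

```text
dp [ 4.468 -9.642 -0.168] turn [-0.001  0.003  0.002] [525.046 182.641 123.402] 0.3073337214742124 18.25
```

To row units: -9.6 cm / 80 = -0.12, 4.5 cm / 80 = 0.0563.

Request:
drive_tool(
  rows=[
    {"dp":[0.0563,-0.12,0],"turn":[0,0,0],"jaw":0.15},
    {"dp":[0.0563,-0.12,0],"turn":[0,0,0],"jaw":0.15},
    {"dp":[0.0563,-0.12,0],"turn":[0,0,0],"jaw":0.15},
    {"dp":[0.0563,-0.12,0],"turn":[0,0,0],"jaw":0.15},
    {"dp":[0.0563,-0.12,0],"turn":[0,0,0],"jaw":0.15},
  ],
)

```text
clock: 18.88
tcp_pos: [534.5, 285.1, 124.7]
tool_rot: [0.984, 0.177, -0.001, 0.0]
wrist_force: [0.7, -0.5, -1.6]
grip_width: 0.307
grip_force: 20.0
```

```bash
python3 go.py 533.2 288.6 19 0.355
python3 - <<'E'
from bench import camera
import cv2,pickle
c=camera("wrist");pickle.dump(c,open("w9.pkl","wb"));cv2.imwrite("pics/w9.png",c["image"][:,:,::-1])
E
```

```text
dp [ 0.016 -0.376 10.573] turn [0.    0.001 0.001] [534.487 285.077 124.732] 0.3066978048899665 18.875
```

View pics/w9.png

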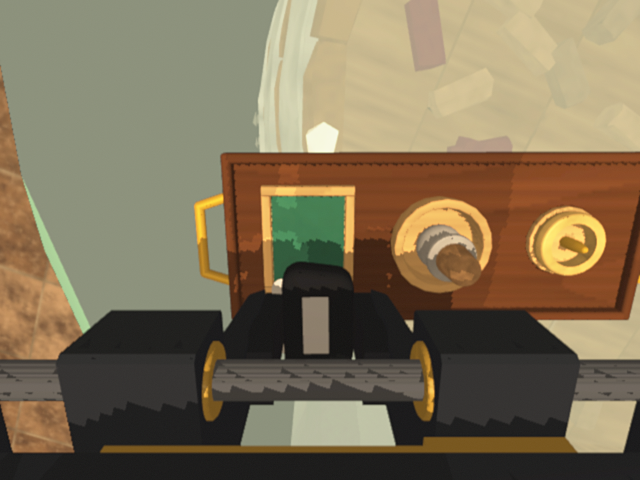

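The ring sits flat with the post visible through it. The cutter is held square to the nest, whose outer edges are at x 262–355 with the top at y 187.

```bash
python3 - <<'E'
from h import *
np.set_printoptions(precision=1,suppress=True)
c=pickle.load(open("w9.pkl","rb"))
a,b=w(c,262,187,15.5),w(c,355,187,15.5);d=np.array([np.cos(.355),np.sin(.355)])
print(a,b,np.linalg.norm(a-b),'ang',np.arctan2(*(b-a)[::-1])+np.pi/2,'nest',(a+b)/2-38*d)
print('cutter',w(c,318,264,131)-23*d)
E
python3 go.py 533.2 288.6 65 0.355
```

```text
[556.6 332.4] [577.7 275.6] 60.588299852430424 ang 0.3548183805197793 nest [531.5 290.8]
cutter [534.7 285.5]
dp [-0.006 -0.371  5.999] turn [0.    0.001 0.001] [534.589 285.158 124.994] 0.3109102550011139 18.925
```

To row units: 9.5 cm / 80 = 0.1188, -0.38 cm / 80 = -0.0048.

Request:
drive_tool(
  rows=[
    {"dp":[0,-0.0048,0.0375],"turn":[0,0,0],"jaw":0.15},
    {"dp":[0,-0.0048,0.075],"turn":[0,0,0],"jaw":0.15},
    {"dp":[0,-0.0048,0.1063],"turn":[0,0,0],"jaw":0.15},
    {"dp":[0,-0.0048,0.1188],"turn":[0,0,0],"jaw":0.15},
    {"dp":[0,-0.0048,0.1188],"turn":[0,0,0],"jaw":0.15},
    {"dp":[0,-0.0048,0.1188],"turn":[0,0,0],"jaw":0.15},
  ],
)

```text
clock: 19.68
tcp_pos: [533.8, 290.0, 31.3]
tool_rot: [0.984, 0.178, 0.001, -0.0]
wrist_force: [0.2, -0.5, 0.3]
grip_width: 0.311
grip_force: 20.0
```

```bash
python3 go.py 533 288.7 18.3 0.355
```

```text
dp [-0.118  0.091  1.303] turn [ 0.    -0.002  0.002] [533.761 289.952  31.334] 0.31119367460566455 19.675
```

To row units: 1.3 cm / 80 = 0.0163, 1.1 cm / 80 = 0.0138.

Request:
drive_tool(
  rows=[
    {"dp":[-0.0013,0.0013,0.0075],"turn":[0,0,0],"jaw":0.15},
    {"dp":[-0.0013,0.0013,0.0138],"turn":[0,0,0],"jaw":0.15},
    {"dp":[-0.0013,0.0013,0.0163],"turn":[0,0,0],"jaw":0.15},
    {"dp":[-0.0013,0.0013,0.0163],"turn":[0,0,0],"jaw":0.15},
  ],
)

```text
clock: 20.18
tcp_pos: [532.4, 288.6, 17.7]
tool_rot: [0.984, 0.178, -0.0, 0.0]
wrist_force: [-2.9, -1.9, 5.1]
grip_width: 0.309
grip_force: 20.0
```

To row units: -11 cm / 80 = -0.1375, -5 cm / 80 = -0.0625.

Request:
drive_tool(
  rows=[
    {"dp":[0,0,0],"turn":[0,0,0],"jaw":0.33},
    {"dp":[0,0,0],"turn":[0,0,0],"jaw":0.38},
    {"dp":[0,0,0],"turn":[0,0,0],"jaw":0.42},
    {"dp":[0,0,0],"turn":[0,0,0],"jaw":0.42},
    {"dp":[0,0,-0.0188],"turn":[0,0,0],"jaw":0.42},
    {"dp":[0,0,-0.0625],"turn":[0,0,0],"jaw":0.42},
    {"dp":[0,0,-0.1375],"turn":[0,0,0],"jaw":0.5},
    {"dp":[0,0,-0.1375],"turn":[0,0,0],"jaw":0.5},
  ],
)

```text
clock: 21.18
tcp_pos: [534.5, 289.4, 132.9]
tool_rot: [0.984, 0.178, 0.005, -0.001]
wrist_force: [0.3, 0.2, -0.3]
grip_width: 0.501
grip_force: 0.0
```

Run:
```python
from bench import camera
import cv2,pickle
c=camera("wrist");cv2.imwrite("pics/w10.png",c["image"][:,:,::-1])
```

```text
(no output)
```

View pics/w10.png

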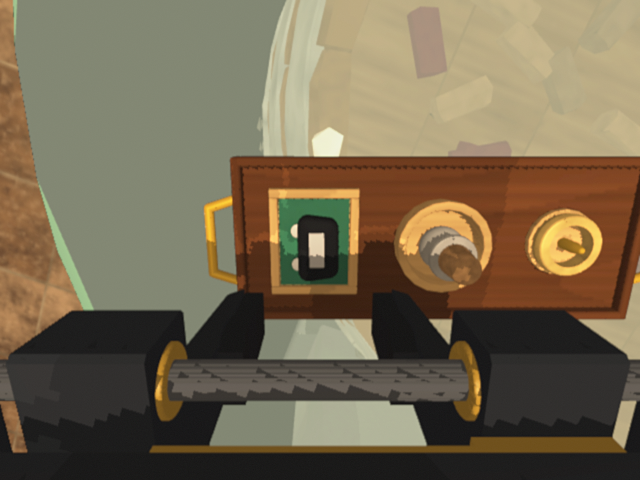

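The cutter lies flat and lengthwise in the nest at (318,247), the stopper stands in the cup, and the ring lies round the post. The gripper is clear, so I'm handing in.

```bash
python3 -c "
from bench import bot
print(bot.close_job())"
```

```text
the job is handed in; nothing more can be done
None
```

The tray is restocked and handed in after about 21 s: the silver stopper is upright in the cup, the brass ring is flat over the post, the foil cutter lies lengthwise in the nest, and the wooden stopper, black ring and matchbox were left alone.

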